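# Clear the slide tray: pile the slate, rock out the stop block

## Task

Get the slide tray ready to be pushed home under the sorting top: first lay the loose pale grey slate square on top of the two dark slate squares in the tray, edges lined up into one square pile, and let go of it. Then take the yellow stop block that stands stuck in its socket in the tray, rock it from side to side towards the two stiff sliding plates until both have been pushed back and it comes free, lift it and finish while still holding it upright just clear above its socket, a few centimetres up and touching nothing else. Leave the other things where they are.

Things in the scene. Friction and masses are not known exactly. Their poses are not given: they have to be found in the camera images.
- tray: Shallow steel tray, 460 (x) by 420 (y) mm, floor top 4 mm above the bench, rim 16 mm high over the bench; it is fixed. Its far (+x) end lies under a plywood sorting top (from x = 0.80 m on, 113 mm high, with tins and boxes on it). Origin: centre of its underside, at bench height.
- slate: Loose pale grey slate square, 50 x 50 x 10 mm, about 70 g, lying flat on the bench to the left or right of the tray. Origin: centre of its underside; z up, x and y along its edges.
- pile_low: Lower dark blue-grey slate square of the pile, 50 x 50 x 10 mm, loose, flat on the tray floor. Origin: centre of its underside; x and y along its edges.
- pile_top: Upper dark blue-grey slate square, 50 x 50 x 10 mm, loose, lying squarely on pile_low; the pale slate goes onto it. Origin: centre of its underside (its top is 10 mm higher); x and y along its edges.
- socket: Fixed socket of the stop block on the tray floor: steel base 50 (x) by 104 (y) mm, two blue rails 50 mm high, on them two aluminium plates (plate tops 58 mm above the underside). In the middle a pocket, floor 4 mm up, takes the block's round foot with 1 mm play each side. Origin: centre of its underside; z up, y from plate_right to plate_left: the rocking direction.
- block: Yellow stop block, 112 mm tall, about 200 g, standing stuck in the socket. Round steel foot; steel shoulder 35 mm wide (y) from 34 to 42 mm up; above it a yellow stem 30 (x) by 28 (y) mm, 42 to 112 mm up. The plates overlap the shoulder by up to 3 mm a side, 4 mm above it, and stop a straight pull. Origin: centre of the foot's underside, on the pocket floor; z up, axes as the socket's.
- block_axis (a point): The centre of the block's round foot (radius 8 mm, lying along the block's x), 8 mm above the block's origin: the axis on which it rocks. Leaning about 0.14 rad about x to one side, then to the other, pushes both plates out far enough (about 5 N sideways at the stem); 0.2 rad is too far.
- block_grip (a point): Point on the stem's centre line 88 mm above the block's origin, a good place to grip, fingers closing along the block's y (28 mm). Standing in the socket, the block has the plate tops 54 mm above its origin: the fingertips must stay above those.
- plate_left (a joint): Aluminium plate on the socket's +y rail: how far it has been pushed outwards (+y of the socket), m. 0 to 0.001 at the start; stiff (about 8 N), stays where it is pushed, range 12 mm. From about 0.0035 on, it no longer holds the block's shoulder.
- plate_right (a joint): The same on the -y rail, outwards is -y of the socket.
- hook_box: Bystander: open wooden box 100 x 110 x 22 mm with six black slate hooks, at the far end of the tray. Origin: centre of its underside.
- crayon: Bystander: red marking crayon holder, 107 mm long along x, 16 mm thick, at the far end of the tray. Origin: underside of its middle.
- rule: Bystander: chrome spring measuring rule case, 66 x 34 x 60 mm, standing on the bench on the other side of the tray from the slate. Origin: centre of its underside.
- nail_tin: Bystander: copper-coloured nail tin, 70 mm across, 75 mm high, on the bench left of the tray. Origin: centre of its underside.
- whetstone: Bystander: brown whetstone, 100 (x) x 32 x 24 mm, lying on the bench right of the tray. Origin: centre of its underside.
There are look-alikes about, which are no part of the job. Leave any pink look-alike of the socket alone. What is shaped like the slate but green is not meant.

How it is judged:
By the outcome, as a careful person would: the job done as asked, in the order asked, and still so for the second after the job is handed in, while the arm keeps its last pose, push and grip.
It also fails if it takes over 61 s, if anything falls off the work surface, if the arm or the gripper's body presses on something with over 40 N, if the wrist force passes 120 N, or if a joint passes its speed limit or range.

## Robot

A 6-joint arm with a two-finger parallel gripper is mounted at the origin on the work surface. World frame = base frame: x ahead of the robot, y to its left, z up, the work surface at z = 0. Lengths are in m, angles in degrees, forces in N, time in s.
With the tool pointing down it reaches from about 0.35 to 0.875 m from the base axis. Payload 4.2 kg.
Tool frame: the origin (TCP) lies on the centre line of the jaws, within the pads' length; the fingertips stand tip_reach ahead of it and the grasp point (between the pads) is the TCP (tip_reach is the distance from the TCP to the fingertips, in m); z points along the fingers, y is the line along which they close (so a half turn about z gives the same grasp; the last joint's range is limited). The gripper opens to 87 mm and grips with 3 to 60 N. Pads are 19 mm wide; open, the fingers measure 117 mm over their backs; the gripper's body (75 mm by 190 mm) begins 51 mm behind the grasp point.
Start: joints at [-54.626, 22.042, 0.453, 0, -68.411, -14.817], TCP at [0.219, -0.585, 0.242] pointing down, gripper open.
Joint ranges: [-179.83, 179.83], [-69.29, 118.12], [-61.27, 80.66], [-181.25, 117.63], [-171.15, -9.14], [-177.46, 177.46]. Speed limits (degrees/s): [159.86, 159.86, 180, 180, 180, 180].

## Interface

Orientations are given as a 3x3 rotation matrix whose columns are the frame's x, y, z axes.
In Python, from station import sense, capture, finish_job, tip_reach gives the robot as it stands.
- The arm moves only by the tool arm_command, never from a script. Its argument "deltas" is a list of rows, each a list of 7 numbers: the turn, a rotation vector about the tool's x, y, z in rad, then the shift along the tool's x, y, z in cm, then the closure, from -1 (fully open) to 1 (shut), so that 0 is half open. In form: [[rx, ry, rz, dx, dy, dz, hand], ...]. A call has 1 to 8 rows; each row is the pose to reach, as a shift and turn from the pose commanded when the call began, along the tool's axes at that moment; what a row does not reach only later rows make up. A row lasts 1/12 s, in which the tool goes at most 41.7 mm and 7.16 degrees, less where a joint would pass 70% of its speed; a pose out of reach is approached as far as the arm can. A call with a gripper value outside its range is refused whole. The fingers move at their own pace and stop on an object; the grip force is fixed at half the most. Time passes only in rows, so rows that repeat a pose let the fingers close. It gives the time, the measured TCP pose, the force, the opening and the grip force at its end, in the units of the state.
- sense(): the state, without advancing time (a new reading comes with each control period).
- capture(name): name is "side" or "top"; returns a dict with "pixels" (384x512x3 uint8, blue, green, red), "fovy" (degrees; the focal length in pixels is half the picture's height over the tangent of half this angle, whatever the lens; pixels are square), "cx", "cy" (the principal point, pixels), "rvec" (rotation vector, rad) and "tvec" (3), from world to camera coordinates, as OpenCV has them. Camera axes: x right, y down, z forward; pixel columns grow to the right and rows downward; lengths in m; the calibration is good to about 2 mm. A picture is of the moment at which its call begins. There is no depth.
- finish_job(): hands the job in; it is judged then, once.
The state is a dict: "time_s": time; "joints": joint angles; "joint_velocities": joint speeds; "effort": joint torques, N m; "tcp_pos": TCP position; "ee_rot": TCP orientation; "wrist_force": force on the tool from outside, world axes, zero at the start; "moment": the same for the moment, N m; "gripper_width": opening from 0.0 (shut) to 1.0 (fully open); "gripper_force": force on a finger pad.
Only numpy, scipy, OpenCV 4.12 (cv2) and the standard library are available. Lean on these libraries where they do the work, as an engineer would, in place of code of your own. Each camera call takes 0.05 s, during which the arm holds its last target. There are 200 camera calls.

## Working session

There is one attempt and no reset: what is moved stays moved. The work goes in short steps, Python scripts to look and compute and a tool call to move; the robot and the scene stay as the last step left them, time stands still between calls to the robot, and variables do not carry over. Pictures are saved under pics/ and viewed, at most 10 in all, crops included, and the job is handed in when it is done.

Besides the shell and the picture viewer there is one more tool, called as name([rows], argument=value, ...), one row to a line, values as JSON. arm_command: Moves the arm, as the interface text tells. Its arguments: {"type":"object","properties":{"deltas":{"type":"array"}},"required":["deltas"]}

```bash
mkdir -p pics; ls; python3 - <<'E'
from station import *
import cv2,numpy as np
s=sense();print(s['time_s'],s['tcp_pos'],np.round(s['ee_rot'],3),s['gripper_width'],tip_reach)
for n in('side','top'):
    c=capture(n);cv2.imwrite(f'pics/{n}0.png',c['pixels']);np.savez(f'{n}0.npz',**c)
    R=cv2.Rodrigues(np.array(c['rvec']))[0];print(n,c['fovy'],c['cx'],c['cy'],-R.T@np.array(c['tvec']).ravel(),R.round(2).tolist())
E
```

```text
pics
0.0 [ 0.21928679 -0.58466464  0.24044884] [[-0.936 -0.351 -0.001]
 [-0.351  0.936  0.002]
 [ 0.     0.002 -1.   ]] 1.0039814560388949 0.019
side 43.144524455984254 252.45693946911305 189.3398334519533 [0.10555561 0.73297044 1.09489136] [[-0.86, -0.51, 0.01], [-0.4, 0.66, -0.64], [0.32, -0.55, -0.77]]
top 52.18989435638698 257.9900340806342 189.6937013855679 [0.4435425  0.03584708 1.23953344] [[-0.02, -1.0, -0.0], [-1.0, 0.02, -0.08], [0.08, -0.0, -1.0]]
```

View pics/top0.png

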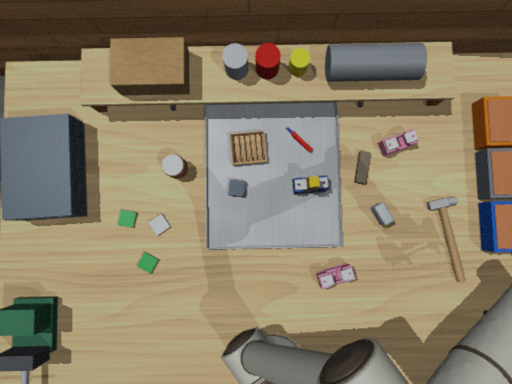

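View pics/side0.png

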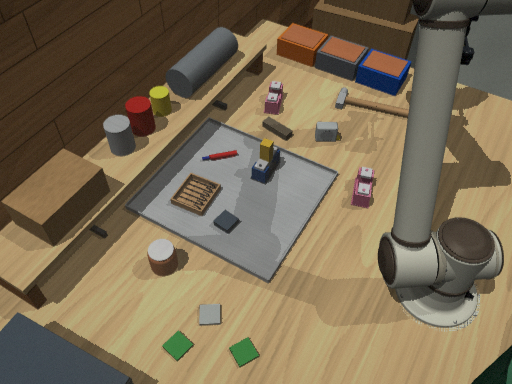

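The top view shows the pale slate at (160,224), with green look-alikes at (128,218) and (148,262). The dark pile is at (237,188). The yellow block is in the blue socket at (314,184), and pink look-alikes of the socket are at (399,143) and (336,276). The yellow tin at (300,62) and the grey rule at (383,214) could also be confused with targets. I choose the pale slate at (160,224) and the blue socket at (312,185).

```bash
cat > h.py <<'E'
import cv2,numpy as np
def cast(c,uv,z):
    R=cv2.Rodrigues(np.array(c['rvec'],float))[0];t=np.array(c['tvec'],float).ravel()
    f=192/np.tan(np.radians(float(c['fovy'])/2));uv=np.atleast_2d(uv).astype(float)
    d=np.c_[(uv[:,0]-c['cx'])/f,(uv[:,1]-c['cy'])/f,np.ones(len(uv))]@R
    o=-R.T@t;return (o+d*((z-o[2])/d[:,2])[:,None])
def proj(c,p):
    f=192/np.tan(np.radians(float(c['fovy'])/2));K=np.array([[f,0,float(c['cx'])],[0,f,float(c['cy'])],[0,0,1]])
    return cv2.projectPoints(np.atleast_2d(p).astype(float),np.array(c['rvec'],float),np.array(c['tvec'],float),K,None)[0].reshape(-1,2)
def rect(c,box,f,z):
    "mask f(hsv) in box (u0,v0,u1,v1); largest contour cast on z; min-area rect in world"
    u0,v0,u1,v1=box;k=4
    im=cv2.resize(c['pixels'][v0:v1,u0:u1],None,fx=k,fy=k,interpolation=cv2.INTER_CUBIC)
    h=cv2.cvtColor(im,cv2.COLOR_BGR2HSV).astype(int);m=f(h[...,0],h[...,1],h[...,2]).astype(np.uint8)
    q=max(cv2.findContours(m,0,1)[0],key=cv2.contourArea).reshape(-1,2)
    w=cast(c,(q+.5)/k-.5+[u0,v0],z)[:,:2]
    (x,y),(a,b),an=cv2.minAreaRect((w*1000).astype(np.float32))
    return np.round([x,y,a,b,an],1)
E
python3 - <<'E'
from h import *
L=lambda n:dict(np.load(n+'0.npz'))
t,s=L('top'),L('side')
pale=lambda h,S,V:(S<40)&(V>130)
dark=lambda h,S,V:(V<110)&(S>40)
yel=lambda h,S,V:(h>20)&(h<35)&(S>180)&(V>120)
print('slate',rect(t,(145,210,175,240),pale,.01),rect(s,(193,298,227,330),pale,.01))
print('pile',rect(t,(222,174,252,202),lambda h,S,V:V<110,.024),rect(s,(208,204,245,236),lambda h,S,V:V<105,.024))
print('yel',rect(t,(300,172,325,195),yel,.12),rect(s,(255,134,280,165),yel,.12))
white=lambda h,S,V:(V>150)&(S<40)
for b in((290,172,308,198),(318,172,334,198)):print('plate',rect(t,b,white,.062))
print('base',rect(t,(285,170,338,200),lambda h,S,V:(h>100)&(h<130)&(S>90),.054))
def crop(c,b):return cv2.resize(c['pixels'][b[1]:b[3],b[0]:b[2]],(390,290),interpolation=cv2.INTER_CUBIC)
cv2.imwrite('pics/c1.png',np.vstack([np.hstack([crop(t,(285,164,341,206)),crop(t,(140,205,196,247))]),np.hstack([crop(s,(235,130,305,182)),crop(t,(212,165,268,207))])]))
E
```

```text
slate [444.6 346.5  51.7  52.4  34.3] [446.  343.3  48.4  49.6  32.2]
pile [536.8  87.6  38.9  65.8  37.5] [549.3 103.3  59.7  61.4  81.3]
yel [ 556.9 -124.9   27.3   27.4    5. ] [ 553.6 -138.2   12.8   10.    30.9]
plate [557.1 -93.9  29.   33.9   2.4]
plate [ 561.5 -163.3   29.1   23.8    7. ]
base [554.1 -87.7  47.   32.2   6. ]
```

View pics/c1.png

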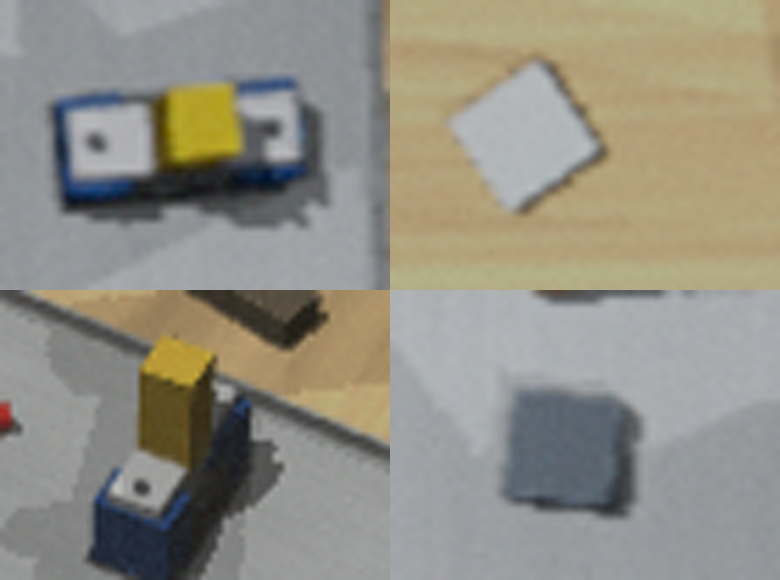

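The crops confirm the pale slate (rotated about 34°), the dark pile (nearly axis-aligned) and the yellow block in the blue socket (turned about 5°). I'll refine the pile and block numbers.

```bash
python3 - <<'E'
from h import *
L=lambda n:dict(np.load(n+'0.npz'))
t,s=L('top'),L('side')
for n,c,b in(('t',t,(222,174,252,202)),('s',s,(208,204,245,236))):
    hs=cv2.cvtColor(c['pixels'],cv2.COLOR_BGR2HSV)
    v=(b[1]+b[3])//2;print(hs[v,b[0]:b[2]:2].tolist())
    for th in(55,65,75):print(n,th,rect(c,b,lambda h,S,V:(S>th)&(V>78),.024))
for vt in(150,170,190):
  print(vt,rect(t,(300,172,325,195),lambda h,S,V:(h>18)&(h<38)&(S>150)&(V>vt),.12),rect(s,(255,134,280,165),lambda h,S,V:(h>18)&(h<38)&(S>150)&(V>vt),.12))
c1=np.array([[55,98],[297,80],[305,180],[62,205]])/6.964+[285,164]-.5+.07
print('socket',cast(t,c1,.054).round(4)[:,:2].tolist())
c2=np.array([[175,88],[237,83],[241,156],[170,165]])/6.964+[285,164]-.5
print('top',cast(t,c2,.12).round(4)[:,:2].tolist())
c3=np.array([[145,363-290],[172,338-290],[215,352-290],[187,380-290]])/5.571+[235,130]-.5
print('topS',cast(s,c3,.12).round(4)[:,:2].tolist())
c4=np.array([[125,100],[232,103],[222,215],[115,208]])/6.964+[212,165]-.5
print('pile',cast(t,c4,.024).round(4)[:,:2].tolist())
E
```

```text
[[111, 11, 162], [103, 10, 177], [100, 10, 161], [108, 20, 150], [103, 49, 110], [108, 44, 115], [105, 41, 112], [106, 53, 111], [105, 51, 109], [107, 52, 112], [106, 44, 111], [103, 52, 88], [90, 5, 94], [105, 10, 161], [96, 8, 159]]
t 55 [535.1  81.5   3.1   3.9  89. ]Traceback (most recent call last):
  File "<stdin>", line 7, in <module>
  File "h.py", line 15, in rect
    q=max(cv2.findContours(m,0,1)[0],key=cv2.contourArea).reshape(-1,2)
      ~~~^^^^^^^^^^^^^^^^^^^^^^^^^^^^^^^^^^^^^^^^^^^^^^^^
ValueError: max() iterable argument is empty
```

```bash
python3 - <<'E'
from h import *
L=lambda n:dict(np.load(n+'0.npz'))
t,s=L('top'),L('side')
for n,c,b in(('t',t,(222,174,252,202)),('s',s,(208,204,245,236))):
    c=dict(c);c['pixels']=cv2.GaussianBlur(c['pixels'],(3,3),0)
    for th in(26,32,36):print(n,th,rect(c,b,lambda h,S,V:(S>th)&(V>82),.024))
for vt in(150,170,190):
  print(vt,rect(t,(300,172,325,195),lambda h,S,V:(h>18)&(h<38)&(S>150)&(V>vt),.12))
for vt in(130,150,165):
  try: print(vt,rect(s,(255,134,280,165),lambda h,S,V:(h>18)&(h<38)&(S>150)&(V>vt),.12))
  except ValueError: pass
c1=np.array([[55,98],[297,80],[305,180],[62,205]])/6.964+[285,164]-.5+.07
print('socket',cast(t,c1,.054).round(4)[:,:2].tolist())
c2=np.array([[175,88],[237,83],[241,156],[170,165]])/6.964+[285,164]-.5
print('top',cast(t,c2,.12).round(4)[:,:2].tolist())
c3=np.array([[145,363-290],[172,338-290],[215,352-290],[187,380-290]])/5.571+[235,130]-.5
print('topS',cast(s,c3,.12).round(4)[:,:2].tolist(),cast(s,c3,.12).mean(0))
c4=np.array([[125,100],[232,103],[222,215],[115,208]])/6.964+[212,165]-.5
print('pile',cast(t,c4,.024).round(4)[:,:2].tolist(),cast(t,c4,.024).mean(0))
E
```

```text
t 26 [552.8 100.6  51.4  51.8  81.4]
t 32 [552.2 100.3  49.5  49.2  82.7]
t 36 [552.1 100.1  49.   47.7  82.7]
s 26 [565.1  86.6  62.9  30.8  39.9]
s 32 [574.   92.9  47.9  16.3  59.1]
s 36 [578.4 110.4   9.5   1.1  83.2]
150 [ 558.4 -126.    27.7   27.     6.3]
170 [ 558.9 -126.4   26.4   24.7    6. ]Traceback (most recent call last):
  File "<stdin>", line 8, in <module>
  File "h.py", line 15, in rect
    q=max(cv2.findContours(m,0,1)[0],key=cv2.contourArea).reshape(-1,2)
      ~~~^^^^^^^^^^^^^^^^^^^^^^^^^^^^^^^^^^^^^^^^^^^^^^^^
ValueError: max() iterable argument is empty
```

```bash
cat >> h.py <<'E'
from scipy.spatial.transform import Rotation as Ro
def go(x,y,z,head,s=None,roll=0):
    "delta (rad, cm) to TCP x,y,z [m], tool y heading in deg, tool down; from sensed pose"
    if s is None:
        from station import sense; s=sense()
    R=np.array(s['ee_rot']);p=np.array(s['tcp_pos']);a=np.radians(head)
    Y=np.array([np.cos(a),np.sin(a),0]);Z=np.array([0,0,-1.]);T=np.c_[np.cross(Y,Z),Y,Z]
    r=Ro.from_matrix(R.T@T).as_rotvec();d=R.T@(np.array([x,y,z])-p)*100
    print('go',np.round(r,3),np.round(d,2),'rows',np.linalg.norm(d)/4.17,abs(r[2])/.125)
E
python3 - <<'E'
from h import *
go(.46,-.05,.24,110.6)
t=dict(np.load('top0.npz'))
for d in (150,):
  print(rect(t,(300,172,325,195),lambda h,S,V:(h>18)&(h<38)&(S>150)&(V>150),.12))
c1=np.array([[55,98],[297,80],[305,180],[62,205]])/6.964+[285,164]-.5+.07
w=cast(t,c1,.054)[:,:2];print('socket',w.round(4).tolist(),w.mean(0))
c2=np.array([[175,88],[237,83],[241,156],[170,165]])/6.964+[285,164]-.5
print('top',cast(t,c2,.12).round(4)[:,:2].tolist(),cast(t,c2,.12).mean(0))
s=dict(np.load('side0.npz'))
c3=np.array([[145,363-290],[172,338-290],[215,352-290],[187,380-290]])/5.571+[235,130]-.5
print('topS',cast(s,c3,.12).mean(0))
E
```

```text
go [ 0.002 -0.    -0.001] [-41.31  41.62   0.13] rows 14.062662149593024 0.007480699737347847
[ 558.4 -126.    27.7   27.     6.3]
socket [[0.5773, -0.0713], [0.5831, -0.1773], [0.5391, -0.1792], [0.5304, -0.0731]] [ 0.55747913 -0.12523209]
top [[0.5732, -0.1148], [0.5748, -0.1404], [0.5445, -0.1411], [0.5414, -0.1117]] [ 0.55845439 -0.12700593  0.12      ]
topS [ 0.5597528  -0.13279616  0.12      ]
```

arm_command([
  [0.002,0,0,-41.3,41.6,0.1,-1],
  [0.002,0,0,-41.3,41.6,0.1,-1],
  [0.002,0,0,-41.3,41.6,0.1,-1],
  [0.002,0,0,-41.3,41.6,0.1,-1],
  [0.002,0,0,-41.3,41.6,0.1,-1],
  [0.002,0,0,-41.3,41.6,0.1,-1],
  [0.002,0,0,-41.3,41.6,0.1,-1],
  [0.002,0,0,-41.3,41.6,0.1,-1],
])

```text
time_s: 0.77
tcp_pos: [0.3564, -0.2792, 0.2408]
ee_rot: [[-0.936, -0.351, 0.001], [-0.351, 0.936, -0.002], [0.0, -0.002, -1.0]]
wrist_force: [1.5, 0.2, 0.7]
gripper_width: 0.999
gripper_force: 0.0
```

```bash
python3 - <<'E'
from h import *
from station import sense
s=sense();print(s['time_s'],s['tcp_pos'],s['joints'])
go(.445,.345,.2,123.5)
E
```

```text
0.7667 [ 0.35635138 -0.27923245  0.24080067] [-17.35922006   4.99403531 -22.5896413    0.08839499 -62.35921493
 -52.14656184]
go [-0.002 -0.    -0.226] [-30.2   55.35   3.98] rows 15.151424351375042 1.8102288341999704
```

arm_command([
  [0,0,-0.226,-30.2,55.3,2,-1],
  [0,0,-0.226,-30.2,55.3,2,-1],
  [0,0,-0.226,-30.2,55.3,2,-1],
  [0,0,-0.226,-30.2,55.3,2,-1],
  [0,0,-0.226,-30.2,55.3,2,-1],
  [0,0,-0.226,-30.2,55.3,2,-1],
  [0,0,-0.226,-30.2,55.3,2,-1],
  [0,0,-0.226,-30.2,55.3,2,-1],
])

```text
time_s: 1.43
tcp_pos: [0.4025, 0.0506, 0.2298]
ee_rot: [[-0.834, -0.552, 0.001], [-0.552, 0.834, -0.002], [0.0, -0.002, -1.0]]
wrist_force: [0.6, -0.1, 0.1]
gripper_width: 1.003
gripper_force: 0.0
```

```bash
python3 - <<'E'
from h import *
from station import sense
s=sense();print(s['time_s'],s['tcp_pos'],s['joints'])
go(.445,.345,.12,123.5)
E
```

```text
1.4333 [0.4025258  0.05061892 0.22983719] [ 30.4463287    0.589885   -29.02940593   0.12240686 -60.38035607
 -86.9709966 ]
go [-0.002 -0.     0.001] [-19.8   22.21  10.94] rows 7.603411807358271 0.0050028327514970205
```

arm_command([
  [0,0,0,-19.8,22.2,10.9,-1],
  [0,0,0,-19.8,22.2,10.9,-1],
  [0,0,0,-19.8,22.2,10.9,-1],
  [0,0,0,-19.8,22.2,10.9,-1],
  [0,0,0,-19.8,22.2,10.9,-1],
  [0,0,0,-19.8,22.2,10.9,-1],
  [0,0,0,-19.8,22.2,10.9,-1],
  [0,0,0,-19.8,22.2,10.9,-1],
])

```text
time_s: 2.1
tcp_pos: [0.4456, 0.3459, 0.1181]
ee_rot: [[-0.833, -0.554, -0.0], [-0.554, 0.833, -0.003], [0.002, -0.002, -1.0]]
wrist_force: [0.6, -0.6, -0.5]
gripper_width: 1.004
gripper_force: 0.0
```

arm_command([
  [0,0,0,0,0,0,-1],
  [0,0,0,0,0,0,-1],
  [0,0,0,0,0,0,-1],
  [0,0,0,0,0,0,-1],
])

```text
time_s: 2.43
tcp_pos: [0.4457, 0.3419, 0.1207]
ee_rot: [[-0.834, -0.551, 0.001], [-0.551, 0.834, -0.002], [0.0, -0.002, -1.0]]
wrist_force: [0.6, 0.1, -0.1]
gripper_width: 1.002
gripper_force: 0.0
```

```bash
python3 - <<'E'
from h import *
from station import *
s=sense();print(s['time_s'],s['tcp_pos'],s['joints'])
go(.445,.345,.022,123.5)
im=[]
for n in('top','side'):
    c=capture(n);np.savez(n+'1.npz',**c)
    p=proj(c,s['tcp_pos'])[0];u,v=p.astype(int);print(n,p)
    u=max(40,u);b=c['pixels'][max(0,v-35):v+45,max(0,u-50):u+50];print(b.shape,max(0,u-50),max(0,v-35))
    im.append(cv2.resize(b,(400,320),interpolation=cv2.INTER_CUBIC))
cv2.imwrite('pics/g1.png',np.hstack(im))
E
```

```text
2.4333 [0.44566926 0.34185503 0.12070256] [  54.06817082   22.666942    -17.83670385    0.11985324  -49.55670166
 -110.68586767]
go [-0.002 -0.    -0.001] [-0.12  0.32  9.87] rows 2.3682234188264344 0.005571169102154412
top [150.54706873 223.93559742]
(80, 100, 3) 100 188
side [206.51493561 290.90371857]
(80, 100, 3) 156 255
```

View pics/g1.png

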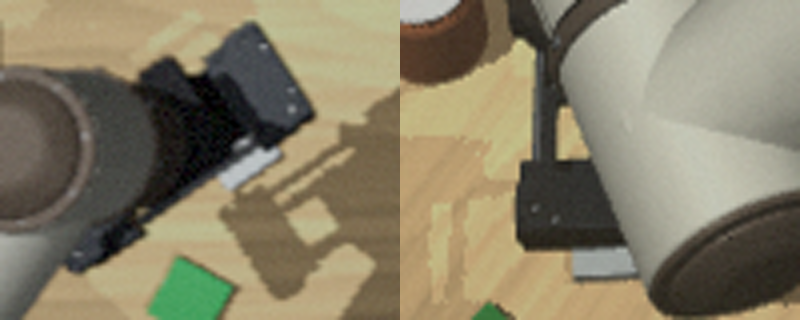

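The slate lies below the gripper (bright patch at (250,165) of the left crop), the nail tin is clear, and the green square is outside the jaws. Going down.

arm_command([
  [0,0,0,-0.1,0.3,4,-1],
  [0,0,0,-0.1,0.3,7,-1],
  [0,0,0,-0.1,0.3,9,-1],
  [0,0,0,-0.1,0.3,9.85,-1],
  [0,0,0,-0.1,0.3,9.85,-1],
  [0,0,0,-0.1,0.3,9.85,-0.5],
  [0,0,0,-0.1,0.3,9.85,0.3],
  [0,0,0,-0.1,0.3,9.85,1],
])

```text
time_s: 3.2
tcp_pos: [0.4456, 0.3462, 0.023]
ee_rot: [[-0.834, -0.552, 0.002], [-0.552, 0.834, 0.0], [-0.002, -0.001, -1.0]]
wrist_force: [-0.2, -0.1, -0.2]
gripper_width: 0.85
gripper_force: 0.0
```

arm_command([
  [0,0,0,0,0,0,1],
  [0,0,0,0,0,0,1],
  [0,0,0,0,0,0,1],
  [0,0,0,0,0,0,1],
  [0,0,0,0,0,0,1],
  [0,0,0,0,0,0,1],
])

```text
time_s: 3.7
tcp_pos: [0.4451, 0.3458, 0.022]
ee_rot: [[-0.834, -0.552, 0.001], [-0.552, 0.834, -0.002], [0.0, -0.002, -1.0]]
wrist_force: [-0.3, -0.2, 1.9]
gripper_width: 0.564
gripper_force: 30.0
```

Gripped (49 mm). I'll centre the slate in the other direction by regripping a quarter turn on.

arm_command([
  [0,0,0,0,0,0,-1],
  [0,0,0,0,0,0,-1],
  [0,0,0,0,0,0,-1],
  [0,0,0,0,0,0,-1],
  [0,0,0,0,0,0,-1],
  [0,0,0,0,0,0,-1],
  [0,0,0,0,0,0,-1],
  [0,0,0,0,0,0,-1],
])

```text
time_s: 4.37
tcp_pos: [0.4451, 0.3457, 0.0218]
ee_rot: [[-0.834, -0.552, 0.001], [-0.552, 0.834, -0.002], [0.0, -0.002, -1.0]]
wrist_force: [-1.3, 0.9, -0.2]
gripper_width: 0.985
gripper_force: 0.0
```

arm_command([
  [0,0,-1.571,0,0,0,-1],
  [0,0,-1.571,0,0,0,-1],
  [0,0,-1.571,0,0,0,-1],
  [0,0,-1.571,0,0,0,-1],
  [0,0,-1.571,0,0,0,-1],
  [0,0,-1.571,0,0,0,-1],
  [0,0,-1.571,0,0,0,-1],
  [0,0,-1.571,0,0,0,-1],
])

```text
time_s: 5.03
tcp_pos: [0.445, 0.3457, 0.0218]
ee_rot: [[0.02, -1.0, 0.001], [-1.0, -0.02, -0.002], [0.002, -0.001, -1.0]]
wrist_force: [-0.1, -0.6, 0.0]
gripper_width: 0.998
gripper_force: 0.0
```

```bash
python3 - <<'E'
from h import *
from station import *
s=sense();print(s['time_s'],s['tcp_pos'],s['joints'],s['gripper_width'])
go(.4451,.3457,.022,213.5)
E
```

```text
5.0333 [0.44499909 0.34568732 0.0217776 ] [ 54.36561209  30.60814896 -22.60710805   0.15718246 -36.85198542
 -53.33420652] 0.9983482901537593
go [-0.    -0.002 -0.564] [-0.   -0.01 -0.02] rows 0.00586445837532561 4.5159001652818365
```

arm_command([
  [0,-0.002,-0.564,0,0,0,-1],
  [0,-0.002,-0.564,0,0,0,-1],
  [0,-0.002,-0.564,0,0,0,-1],
  [0,-0.002,-0.564,0,0,0,-1],
  [0,-0.002,-0.564,0,0,0,-1],
  [0,-0.002,-0.564,0,0,0,-1],
  [0,-0.002,-0.564,0,0,0,0],
  [0,-0.002,-0.564,0,0,0,1],
])

```text
time_s: 5.7
tcp_pos: [0.445, 0.3457, 0.0218]
ee_rot: [[0.545, -0.838, 0.0], [-0.838, -0.545, -0.0], [0.0, -0.0, -1.0]]
wrist_force: [0.5, 0.1, 0.1]
gripper_width: 0.921
gripper_force: 0.0
```

arm_command([
  [0,0,0,0,0,0,1],
  [0,0,0,0,0,0,1],
  [0,0,0,0,0,0,1],
  [0,0,0,0,0,0,1],
  [0,0,0,0,0,0,1],
  [0,0,0,0,0,0,1],
  [0,0,0,0,0,0,1],
])

```text
time_s: 6.28
tcp_pos: [0.445, 0.3457, 0.0218]
ee_rot: [[0.546, -0.838, 0.0], [-0.838, -0.546, -0.0], [0.0, -0.0, -1.0]]
wrist_force: [0.0, 0.2, -0.7]
gripper_width: 0.568
gripper_force: 30.0
```

arm_command([
  [0,0,0,0,0,-3,1],
  [0,0,0,0,0,-6,1],
  [0,0,0,0,0,-8,1],
  [0,0,0,0,0,-8,1],
  [0,0,0,0,0,-8,1],
])

```text
time_s: 6.7
tcp_pos: [0.4453, 0.3462, 0.1029]
ee_rot: [[0.546, -0.838, 0.002], [-0.838, -0.546, 0.002], [-0.001, -0.003, -1.0]]
wrist_force: [-0.5, -0.8, -0.9]
gripper_width: 0.574
gripper_force: 30.0
```

```bash
python3 - <<'E'
from h import *
from station import *
s=sense();print(s['time_s'],s['tcp_pos'],s['joints'],s['gripper_width'],s['gripper_force'])
go(.4451,.3457,.022,213.5)
go(.552,.100,.102,262.5)
E
```

```text
6.7 [0.445261   0.3461589  0.10291412] [ 5.43162660e+01  2.40415726e+01 -1.86660983e+01 -1.50379305e-02
 -4.71263761e+01 -2.12092835e+01] 0.5736277382913727 29.99587118625641
go [-0.003  0.001 -0.007] [0.04 0.06 8.09] rows 1.9404217188697763 0.05630192089365291
go [-0.003  0.    -0.862] [26.45  4.5   0.05] rows 6.4342031492472875 6.89798766117727
```

Slate true centre agrees with the top view to about 1 mm, so I trust the top camera for the pile. Moving above it.

arm_command([
  [0,0,-0.862,26.4,4.5,0,1],
  [0,0,-0.862,26.4,4.5,0,1],
  [0,0,-0.862,26.4,4.5,0,1],
  [0,0,-0.862,26.4,4.5,0,1],
  [0,0,-0.862,26.4,4.5,0,1],
  [0,0,-0.862,26.4,4.5,0,1],
  [0,0,-0.862,26.4,4.5,0,1],
  [0,0,-0.862,26.4,4.5,0,1],
])

```text
time_s: 7.37
tcp_pos: [0.5517, 0.095, 0.0998]
ee_rot: [[0.991, -0.132, -0.004], [-0.132, -0.991, -0.002], [-0.003, 0.002, -1.0]]
wrist_force: [0.5, 0.3, -1.1]
gripper_width: 0.565
gripper_force: 30.0
```

arm_command([
  [0,0,0,0,0,0,1],
  [0,0,0,0,0,0,1],
  [0,0,0,0,0,0,1],
  [0,0,0,0,0,0,1],
])

```text
time_s: 7.7
tcp_pos: [0.551, 0.1009, 0.1013]
ee_rot: [[0.992, -0.13, -0.001], [-0.13, -0.992, -0.0], [-0.001, 0.0, -1.0]]
wrist_force: [0.6, 0.1, -0.8]
gripper_width: 0.568
gripper_force: 30.0
```

```bash
python3 - <<'E'
from h import *
from station import *
s=sense();print(s['time_s'],s['tcp_pos'],s['joints'],s['gripper_width'],s['gripper_force'])
go(.5523,.0998,.047,262.5)
im=[]
for n in('top','side'):
    c=capture(n);np.savez(n+'2.npz',**c)
    u,v=proj(c,[.552,.1,.04])[0].astype(int);print(n,u,v)
    im.append(cv2.resize(c['pixels'][v-40:v+40,u-50:u+50],(400,320),interpolation=cv2.INTER_CUBIC))
cv2.imwrite('pics/p1.png',np.hstack(im))
E
```

```text
7.7 [0.55099301 0.10092789 0.1013237 ] [ 2.69514504e+01  2.39277272e+01 -1.91611829e+01 -1.00074249e-02
 -4.69587889e+01  5.56030257e+01] 0.5682977677369038 29.996117055416107
go [0.    0.001 0.001] [0.15 0.09 5.43] rows 1.3033843379149472 0.006652184736384834
top 236 187
side 225 216
```

View pics/p1.png

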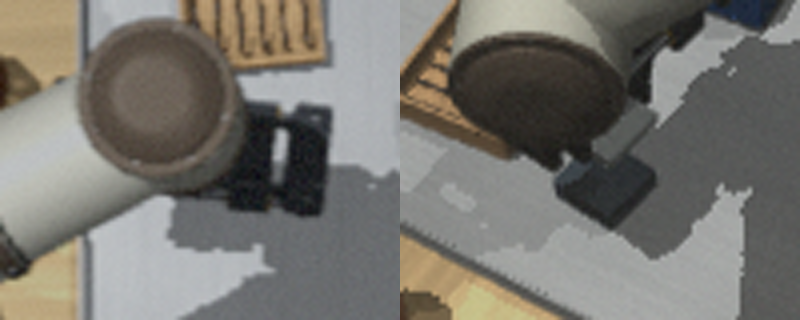

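The slate is held flat over the dark pile (right crop, about (620,140) over (605,190)). Setting it down.

arm_command([
  [0,0,0,0.15,0.1,2,1],
  [0,0,0,0.15,0.1,4,1],
  [0,0,0,0.15,0.1,5,1],
  [0,0,0,0.15,0.1,5.45,1],
  [0,0,0,0.15,0.1,5.5,1],
  [0,0,0,0.15,0.1,5.5,1],
  [0,0,0,0.15,0.1,5.5,1],
])

```text
time_s: 8.38
tcp_pos: [0.5535, 0.0992, 0.0475]
ee_rot: [[0.992, -0.13, 0.002], [-0.13, -0.992, 0.001], [0.001, -0.001, -1.0]]
wrist_force: [-0.3, -0.4, -0.7]
gripper_width: 0.569
gripper_force: 30.0
```

arm_command([
  [0,0,0,0,0,0,-0.4],
  [0,0,0,0,0,0,-0.4],
  [0,0,0,0,0,0,-0.4],
  [0,0,0,0,0,0,-0.4],
  [0,0,0,0,0,0,-0.4],
  [0,0,0,0,0,-2,-0.4],
  [0,0,0,0,0,-5,-0.4],
  [0,0,0,0,0,-10,-0.4],
])

```text
time_s: 9.05
tcp_pos: [0.5508, 0.0979, 0.1365]
ee_rot: [[0.991, -0.131, -0.007], [-0.131, -0.991, -0.003], [-0.007, 0.004, -1.0]]
wrist_force: [1.2, 0.5, 1.0]
gripper_width: 0.7
gripper_force: 0.0
```

```bash
python3 - <<'E'
from h import *
go(.50,-.1,.22,275.5)
E
```

```text
go [ 0.003  0.007 -0.227] [-2.5  20.32 -8.25] rows 5.293374993217534 1.819539815981799
```

arm_command([
  [0,0,-0.227,-2.5,20.3,-8.2,-1],
  [0,0,-0.227,-2.5,20.3,-8.2,-1],
  [0,0,-0.227,-2.5,20.3,-8.2,-1],
  [0,0,-0.227,-2.5,20.3,-8.2,-1],
  [0,0,-0.227,-2.5,20.3,-8.2,-1],
  [0,0,-0.227,-2.5,20.3,-8.2,-1],
  [0,0,-0.227,-2.5,20.3,-8.2,-1],
  [0,0,-0.227,-2.5,20.3,-8.2,-1],
])

```text
time_s: 9.72
tcp_pos: [0.5015, -0.0996, 0.2206]
ee_rot: [[0.996, 0.094, 0.001], [0.094, -0.996, 0.001], [0.001, -0.0, -1.0]]
wrist_force: [0.5, 0.4, 0.3]
gripper_width: 0.997
gripper_force: 0.0
```

```bash
python3 - <<'E'
from h import *
from station import *
s=sense();print(s['time_s'],s['tcp_pos'],s['joints'])
c=capture('top');np.savez('top3.npz',**c);d=capture('side');np.savez('side3.npz',**d)
for th in(130,145,160):print(rect(c,(222,174,252,204),lambda h,S,V:(S<40)&(V>th),.034))
im=[]
for e in(c,d):
    u,v=proj(e,[.552,.1,.03])[0].astype(int);print(u,v)
    im.append(cv2.resize(e['pixels'][v-20:v+20,u-20:u+20],(400,400),interpolation=cv2.INTER_CUBIC))
cv2.imwrite('pics/p2.png',np.hstack(im))
E
```

```text
9.7167 [ 0.50146678 -0.09957319  0.22057216] [ 6.96940768e+00  1.19456044e+01 -1.71594729e+01 -2.62168312e-02
 -6.08448407e+01  8.84531734e+01]
[549.6 100.7  92.1  92.3  88.9]
[537.4 100.8  91.9  68.1  88.9]
[534.3 100.8  91.9  61.8  88.9]
236 187
226 218
```

View pics/p2.png

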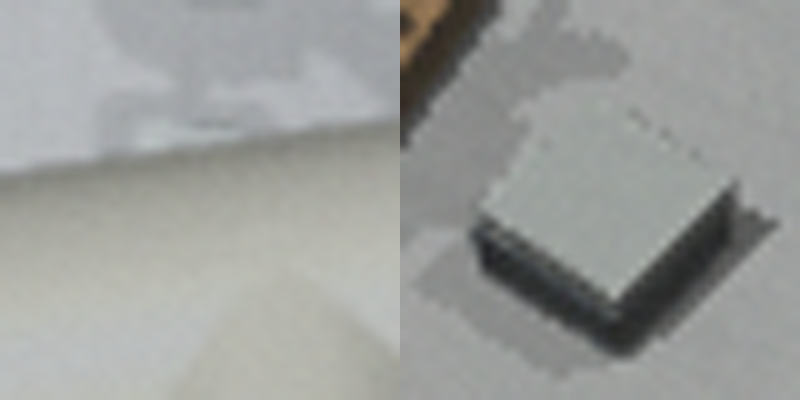

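The slate lies on the pile and looks square to about 1–2 mm (side crop corners (480,205), (612,300), (735,180)). The arm hides it in the top view. I'll move over the block and measure both from there.

```bash
python3 - <<'E'
from h import *
go(.5585,-.24,.22,275.5)
E
```

```text
go [-0.     0.001  0.001] [ 4.3  14.64 -0.04] rows 3.6588496056944577 0.006555110381568143
```

arm_command([
  [0,0,0,4.3,14.6,0,-1],
  [0,0,0,4.3,14.6,0,-1],
  [0,0,0,4.3,14.6,0,-1],
  [0,0,0,4.3,14.6,0,-1],
  [0,0,0,4.3,14.6,0,-1],
  [0,0,0,4.3,14.6,0,-1],
])

```text
time_s: 10.32
tcp_pos: [0.5589, -0.2403, 0.2184]
ee_rot: [[0.995, 0.096, -0.003], [0.096, -0.995, 0.001], [-0.003, -0.001, -1.0]]
wrist_force: [-0.1, 0.2, 0.7]
gripper_width: 1.002
gripper_force: 0.0
```

```bash
python3 - <<'E'
from h import *
from station import *
s=sense();print(s['time_s'],s['tcp_pos'])
c=capture('top');np.savez('top4.npz',**c)
hs=cv2.cvtColor(c['pixels'],cv2.COLOR_BGR2HSV)
print(hs[187,222:252].tolist());print(c['pixels'][187,222:252:3].tolist())
e=c
im=[]
for p,w in(([.552,.1,.03],20),([.558,-.13,.06],30)):
    u,v=proj(e,p)[0].astype(int);print(u,v)
    im.append(cv2.resize(e['pixels'][v-w:v+w,u-w:u+w],(400,400),interpolation=cv2.INTER_CUBIC))
cv2.imwrite('pics/p3.png',np.hstack(im))
E
```

```text
10.3167 [ 0.55892088 -0.24026454  0.21835771]
[[100, 8, 186], [99, 10, 185], [103, 13, 182], [101, 12, 173], [111, 10, 171], [95, 9, 171], [103, 10, 173], [95, 8, 183], [100, 12, 190], [98, 11, 187], [96, 7, 189], [90, 8, 188], [94, 10, 187], [103, 9, 188], [98, 11, 186], [90, 8, 184], [96, 7, 188], [96, 7, 186], [94, 10, 186], [90, 8, 186], [95, 8, 185], [100, 8, 183], [107, 11, 166], [97, 18, 125], [90, 12, 110], [90, 15, 105], [125, 13, 116], [105, 6, 159], [108, 7, 183], [107, 10, 181]]
[[186, 184, 180], [173, 170, 165], [173, 170, 166], [187, 185, 179], [187, 186, 180], [184, 184, 178], [186, 185, 179], [183, 181, 177], [110, 110, 105], [159, 157, 155]]
236 187
312 183
```

View pics/p3.png

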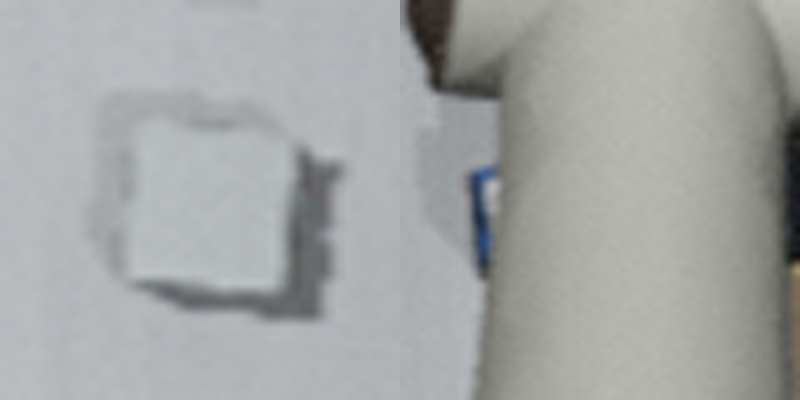

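```bash
python3 - <<'E'
from h import *
t=dict(np.load('top4.npz'));t0=dict(np.load('top0.npz'))
a=np.array([[137,122],[300,138],[290,292],[125,282]])/10+[216,167]-.5
b=np.array([[125,100],[232,103],[222,215],[115,208]])/6.964+[212,165]-.5
for n,c,q,z in(('pale',t,a,.034),('pile0',t0,b,.024)):
    w=cast(c,q,z)[:,:2]*1000;print(n,w.round(1).tolist(),w.mean(0).round(1))
    e=np.diff(np.vstack([w,w[:1]]),axis=0);print(np.degrees(np.arctan2(e[:,1],e[:,0])).round(1),np.linalg.norm(e,axis=1).round(1))
# side view: side-edge check
d=dict(np.load('side3.npz'));u,v=proj(d,[.552,.1,.03])[0].astype(int)
for A in(-5,-7.5):
  r=Ro.from_euler('z',A,degrees=True).as_matrix()
  for z in(.034,.024,.004):
    P=np.array([.5525,.0995,z])+np.array([[.025,.025,0],[-.025,.025,0],[-.025,-.025,0]])@r.T
    print(A,z,((proj(d,P)-[u-20,v-20]+.5)*10).round().tolist())
E
```

```text
pale [[580.3, 122.6], [574.3, 72.3], [526.6, 76.2], [530.8, 127.0]] [553.   99.5]
[-96.8 175.3  85.4  -5.1] [50.7 47.8 51.  49.7]
pile0 [[580.9, 122.6], [578.6, 74.7], [528.4, 80.0], [532.5, 127.7]] [555.1 101.3]
[-92.8 173.9  85.1  -6.1] [47.9 50.5 47.9 48.7]
-5 0.034 [[74.0, 221.0], [222.0, 310.0], [334.0, 187.0]]
-5 0.024 [[76.0, 243.0], [223.0, 332.0], [334.0, 209.0]]
-5 0.004 [[80.0, 285.0], [225.0, 374.0], [335.0, 251.0]]
-7.5 0.034 [[73.0, 216.0], [216.0, 311.0], [334.0, 191.0]]
-7.5 0.024 [[75.0, 238.0], [217.0, 333.0], [335.0, 213.0]]
-7.5 0.004 [[79.0, 281.0], [220.0, 375.0], [336.0, 256.0]]
```

The placing is right to about 1–2 mm and 2°. A gentle squeeze from both directions will true up the pile.

```bash
python3 - <<'E'
from h import *
go(.553,.100,.12,263.2)
E
```

```text
go [-0.001  0.003  0.216] [  2.75 -33.83   9.92] rows 8.479848805711702 1.7242117612733683
```

arm_command([
  [0,0,0.216,2.7,-33.8,9.9,-1],
  [0,0,0.216,2.7,-33.8,9.9,-1],
  [0,0,0.216,2.7,-33.8,9.9,-1],
  [0,0,0.216,2.7,-33.8,9.9,-1],
  [0,0,0.216,2.7,-33.8,9.9,-1],
  [0,0,0.216,2.7,-33.8,9.9,-1],
  [0,0,0.216,2.7,-33.8,9.9,-1],
  [0,0,0.216,2.7,-33.8,9.9,-1],
])

```text
time_s: 11.03
tcp_pos: [0.5517, 0.081, 0.1275]
ee_rot: [[0.993, -0.116, 0.0], [-0.116, -0.993, 0.0], [0.0, -0.0, -1.0]]
wrist_force: [0.9, 0.2, 0.6]
gripper_width: 0.994
gripper_force: 0.0
```

arm_command([
  [0,0,0,0,-0.4,0,-1],
  [0,0,0,0,-0.4,0,-1],
  [0,0,0,0,-0.4,0,-1],
  [0,0,0,0,-0.4,0,-1],
])

```text
time_s: 11.37
tcp_pos: [0.5534, 0.0813, 0.1281]
ee_rot: [[0.993, -0.119, 0.001], [-0.119, -0.993, 0.0], [0.0, -0.0, -1.0]]
wrist_force: [-0.4, -0.1, 0.5]
gripper_width: 1.0
gripper_force: 0.0
```

```bash
python3 - <<'E'
from h import *
go(.553,.0995,.030,263.2)
E
```

```text
go [-0.    -0.    -0.001] [-0.26 -1.8   9.81] rows 2.39323165383113 0.0059297889075385635
```

arm_command([
  [0,0,0,-0.25,-1.8,2,-1],
  [0,0,0,-0.25,-1.8,5,-1],
  [0,0,0,-0.25,-1.8,8,-1],
  [0,0,0,-0.25,-1.8,9.8,-1],
  [0,0,0,-0.25,-1.8,9.8,-1],
  [0,0,0,-0.25,-1.8,9.8,-1],
  [0,0,0,-0.25,-1.8,9.8,0],
  [0,0,0,-0.25,-1.8,9.8,1],
])

```text
time_s: 12.03
tcp_pos: [0.5548, 0.0996, 0.0316]
ee_rot: [[0.993, -0.12, 0.004], [-0.12, -0.993, 0.002], [0.003, -0.002, -1.0]]
wrist_force: [-0.2, 0.1, 0.1]
gripper_width: 0.916
gripper_force: 0.0
```

arm_command([
  [0,0,0,0,0,0,1],
  [0,0,0,0,0,0,1],
  [0,0,0,0,0,0,1],
  [0,0,0,0,0,0,1],
  [0,0,0,0,0,0,1],
  [0,0,0,0,0,0,1],
  [0,0,0,0,0,0,1],
])

```text
time_s: 12.62
tcp_pos: [0.5535, 0.0996, 0.03]
ee_rot: [[0.993, -0.119, 0.0], [-0.119, -0.993, 0.0], [0.0, -0.0, -1.0]]
wrist_force: [-0.6, 0.3, 3.2]
gripper_width: 0.576
gripper_force: 30.0
```

arm_command([
  [0,0,0,0,0,0,-0.5],
  [0,0,0,0,0,0,-0.5],
  [0,0,0,0,0,0,-0.5],
  [0,0,0,0,0,0,-0.5],
  [0,0,0,0,0,0,-0.5],
  [0,0,0,0,0,-2,-0.5],
  [0,0,0,0,0,-4,-0.5],
  [0,0,0,0,0,-4,-0.5],
])

```text
time_s: 13.28
tcp_pos: [0.5559, 0.1005, 0.0732]
ee_rot: [[0.993, -0.118, 0.007], [-0.118, -0.993, 0.002], [0.007, -0.003, -1.0]]
wrist_force: [0.4, 0.3, 0.7]
gripper_width: 0.746
gripper_force: 0.0
```

```bash
python3 - <<'E'
from h import *
from station import *
s=sense();print(s['tcp_pos'],s['joints'],s['gripper_width'])
go(.553,.0995,.07,173.2)
c=capture('side');np.savez('side5.npz',**c)
E
```

```text
[0.55587904 0.10046928 0.07318626] [ 26.71165037  26.25877026 -20.39566622   0.0939339  -42.93152347
  56.42154028] 0.7464129218207057
go [-0.008 -0.003  1.571] [-0.28  0.13  0.32] rows 0.10557182931171105 12.566551802278804
```

arm_command([
  [0,0,1.57,0,0,0,-0.5],
  [0,0,1.57,0,0,0,-0.5],
  [0,0,1.57,0,0,0,-0.5],
  [0,0,1.57,0,0,0,-0.5],
  [0,0,1.57,0,0,0,-0.5],
  [0,0,1.57,0,0,0,-0.5],
  [0,0,1.57,0,0,0,-0.5],
  [0,0,1.57,0,0,0,-0.5],
])

```text
time_s: 14.0
tcp_pos: [0.5527, 0.0993, 0.0686]
ee_rot: [[0.43, -0.903, -0.002], [-0.903, -0.43, -0.001], [-0.0, 0.002, -1.0]]
wrist_force: [-0.2, -0.3, 0.3]
gripper_width: 0.749
gripper_force: 0.0
```

arm_command([
  [0,0,0.57,0,0,0,-0.5],
  [0,0,0.57,0,0,0,-0.5],
  [0,0,0.57,0,0,0,-0.5],
  [0,0,0.57,0,0,0,-0.5],
  [0,0,0.57,0,0,0,-0.5],
  [0,0,0.57,0,0,0,-0.5],
  [0,0,0.57,0,0,0,-0.5],
])

```text
time_s: 14.58
tcp_pos: [0.5529, 0.0994, 0.0689]
ee_rot: [[-0.117, -0.993, -0.001], [-0.993, 0.117, -0.0], [0.001, 0.001, -1.0]]
wrist_force: [-0.2, -0.5, 0.1]
gripper_width: 0.751
gripper_force: 0.0
```

```bash
python3 - <<'E'
from h import *
go(.553,.0995,.03,173.2)
c=dict(np.load('top0.npz'));w=cast(c,[[232,163],[268,163],[249,165]],.026);print(w)
E
```

```text
go [ 0.001 -0.001  0.002] [-0.01 -0.01  3.89] rows 0.9326265422232003 0.012079611303352653
[[0.63035801 0.11374558 0.026     ]
 [0.62805076 0.00129316 0.026     ]
 [0.62296587 0.06075885 0.026     ]]
```

arm_command([
  [0,0,0,0,0,2,-0.5],
  [0,0,0,0,0,3.5,-0.5],
  [0,0,0,0,0,3.9,-0.5],
  [0,0,0,0,0,3.9,-0.5],
  [0,0,0,0,0,3.9,-0.2],
  [0,0,0,0,0,3.9,0.2],
  [0,0,0,0,0,3.9,1],
  [0,0,0,0,0,3.9,1],
])

```text
time_s: 15.25
tcp_pos: [0.5541, 0.0999, 0.0316]
ee_rot: [[-0.118, -0.993, 0.002], [-0.993, 0.118, 0.001], [-0.001, -0.002, -1.0]]
wrist_force: [-0.5, -0.8, 0.5]
gripper_width: 0.576
gripper_force: 30.0
```

arm_command([
  [0,0,0,0,0,0,1],
  [0,0,0,0,0,0,1],
  [0,0,0,0,0,0,1],
  [0,0,0,0,0,0,1],
])

```text
time_s: 15.58
tcp_pos: [0.554, 0.0999, 0.0315]
ee_rot: [[-0.118, -0.993, 0.002], [-0.993, 0.118, 0.001], [-0.001, -0.002, -1.0]]
wrist_force: [-0.5, 0.4, 5.0]
gripper_width: 0.569
gripper_force: 30.0
```

arm_command([
  [0,0,0,0,0,0,-0.4],
  [0,0,0,0,0,0,-0.4],
  [0,0,0,0,0,0,-0.4],
  [0,0,0,0,0,0,-0.4],
  [0,0,0,0,0,-3,-0.4],
  [0,0,0,0,0,-7,-0.4],
  [0,0,0,0,0,-11,-0.4],
  [0,0,0,0,0,-15,-0.4],
])

```text
time_s: 16.25
tcp_pos: [0.5527, 0.0993, 0.1818]
ee_rot: [[-0.119, -0.993, -0.001], [-0.993, 0.119, -0.001], [0.001, 0.001, -1.0]]
wrist_force: [1.0, 0.3, -0.7]
gripper_width: 0.7
gripper_force: 0.0
```

```bash
python3 - <<'E'
from h import *
from station import *
s=sense();print(s['tcp_pos'],s['joints'],s['gripper_width'])
go(.56,-.129,.20,95.5)
go(.56,-.129,.20,275.5)
E
```

```text
[0.55274889 0.09927335 0.18181933] [ 2.67124789e+01  1.88630812e+01 -1.35148992e+01 -2.38887188e-03
 -5.77170266e+01 -3.35308418e+01] 0.7000109411100287
go [ 1.000e-03 -2.000e-03  1.356e+00] [22.58 -3.43 -1.8 ] rows 5.494268010402974 10.846221647898467
go [ 2.000e-03  1.000e-03 -1.786e+00] [22.58 -3.43 -1.8 ] rows 5.494268010402974 14.286513264050505
```

Pile squared. Now over the block.

arm_command([
  [0,0,1.356,22.6,-3.4,-1.8,-1],
  [0,0,1.356,22.6,-3.4,-1.8,-1],
  [0,0,1.356,22.6,-3.4,-1.8,-1],
  [0,0,1.356,22.6,-3.4,-1.8,-1],
  [0,0,1.356,22.6,-3.4,-1.8,-1],
  [0,0,1.356,22.6,-3.4,-1.8,-1],
  [0,0,1.356,22.6,-3.4,-1.8,-1],
  [0,0,1.356,22.6,-3.4,-1.8,-1],
])

```text
time_s: 16.92
tcp_pos: [0.5598, -0.1307, 0.1982]
ee_rot: [[-0.904, -0.428, -0.001], [-0.428, 0.904, 0.0], [0.001, 0.001, -1.0]]
wrist_force: [0.7, -0.2, 0.6]
gripper_width: 1.0
gripper_force: 0.0
```

arm_command([
  [0,0,0.356,0,0,0,-1],
  [0,0,0.356,0,0,0,-1],
  [0,0,0.356,0,0,0,-1],
  [0,0,0.356,0,0,0,-1],
  [0,0,0.356,0,0,0,-1],
  [0,0,0.356,0,0,0,-1],
])

```text
time_s: 17.42
tcp_pos: [0.5602, -0.1289, 0.1985]
ee_rot: [[-0.995, -0.098, -0.0], [-0.098, 0.995, -0.0], [0.0, 0.0, -1.0]]
wrist_force: [0.4, 1.0, -1.1]
gripper_width: 0.997
gripper_force: 0.0
```

```bash
python3 - <<'E'
from h import *
from station import *
s=sense();print(s['time_s'],s['tcp_pos'],s['joints'],s['gripper_width'])
go(.5595,-.128,.098,95.5)
im=[]
for n,p,w in(('side',[.56,-.13,.09],30),('top',[.56,-.13,.06],30),('side',[.552,.1,.03],20)):
    e=capture(n);u,v=proj(e,p)[0].astype(int);print(u-w,v-w)
    im.append(cv2.resize(e['pixels'][v-w:v+w,u-w:u+w],(266,266),interpolation=cv2.INTER_CUBIC))
cv2.imwrite('pics/b1.png',np.hstack(im))
E
```

```text
17.4167 [ 0.56018899 -0.12886045  0.19845653] [ 3.18612629e+00  1.91659265e+01 -1.04221093e+01 -8.19563272e-04
 -6.04306525e+01 -8.75615419e+01] 0.9972511969011116
go [ 0.    -0.     0.002] [ 0.06  0.09 10.05] rows 2.409174619854308 0.01733877712041505
235 119
282 152
206 198
```

View pics/b1.png

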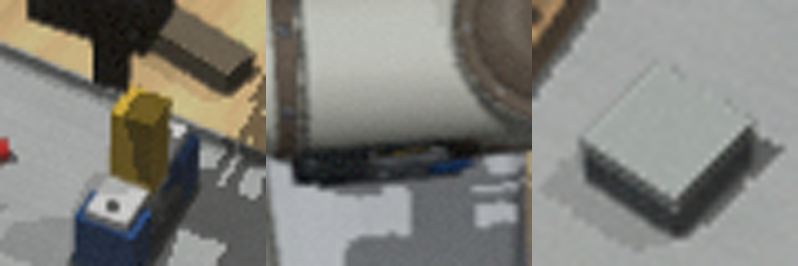

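The block stands at about (140,135) of the left crop, centred under the open jaws. The right crop shows the pile as one square stack. Descending to grip.

arm_command([
  [0,0,0,0.05,0.05,3,-1],
  [0,0,0,0.05,0.05,6,-1],
  [0,0,0,0.05,0.05,8.5,-1],
  [0,0,0,0.05,0.05,10,-1],
  [0,0,0,0.05,0.05,10.05,-1],
  [0,0,0,0.05,0.05,10.05,-1],
  [0,0,0,0.05,0.05,10.05,0],
  [0,0,0,0.05,0.05,10.05,0.2],
])

```text
time_s: 18.23
tcp_pos: [0.5609, -0.1284, 0.0998]
ee_rot: [[-0.995, -0.096, 0.003], [-0.096, 0.995, -0.0], [-0.003, -0.0, -1.0]]
wrist_force: [0.3, 0.3, -0.2]
gripper_width: 0.919
gripper_force: 0.0
```

arm_command([
  [0,0,0,0,0,0,0.3],
  [0,0,0,0,0,0,0.35],
  [0,0,0,0,0,0,0.4],
  [0,0,0,0,0,0,0.45],
  [0,0,0,0,0,0,0.5],
  [0,0,0,0,0,0,0.7],
  [0,0,0,0,0,0,1],
  [0,0,0,0,0,0,1],
])

```text
time_s: 18.9
tcp_pos: [0.5597, -0.1284, 0.0981]
ee_rot: [[-0.995, -0.096, -0.0], [-0.096, 0.995, 0.0], [0.0, 0.0, -1.0]]
wrist_force: [-0.6, -1.0, 0.3]
gripper_width: 0.326
gripper_force: 2.4
```

arm_command([
  [0,0,0,0,0,0,1],
  [0,0,0,0,0,0,1],
  [0,0,0,0,0,0,1],
])

```text
time_s: 19.15
tcp_pos: [0.5597, -0.1284, 0.0981]
ee_rot: [[-0.995, -0.096, -0.0], [-0.096, 0.995, 0.0], [0.0, 0.0, -1.0]]
wrist_force: [-0.9, 1.1, -1.2]
gripper_width: 0.318
gripper_force: 29.8
```

```bash
python3 - <<'E'
from h import *
from station import *
s=sense();print({k:np.round(s[k],4).tolist() for k in('time_s','tcp_pos','ee_rot','wrist_force','moment','gripper_width')})
im=[]
for n,p,w in(('side',[.56,-.13,.08],25),('top',[.56,-.13,.06],30)):
    e=capture(n);u,v=proj(e,p)[0].astype(int)
    im.append(cv2.resize(e['pixels'][v-w:v+w,u-w:u+w],(350,350),interpolation=cv2.INTER_CUBIC))
cv2.imwrite('pics/b2.png',np.hstack(im))
E
```

```text
{'time_s': 19.15, 'tcp_pos': [0.5597, -0.1284, 0.0981], 'ee_rot': [[-0.9954, -0.0956, -0.0001], [-0.0956, 0.9954, 0.0001], [0.0001, 0.0001, -1.0]], 'wrist_force': [-0.8712, 1.0944, -1.1972], 'moment': [0.1719, 0.0367, -0.0475], 'gripper_width': 0.318}
```

View pics/b2.png

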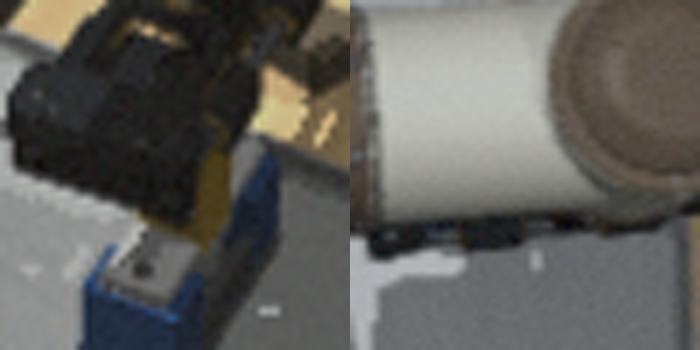

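Gripped centrally (27.7 mm, almost no side force). Now rocking towards +y about the foot axis, 8.2 cm ahead of the TCP.

arm_command([
  [0.035,0,0,0,0.29,0.01,1],
  [0.07,0,0,0,0.57,0.02,1],
  [0.105,0,0,0,0.86,0.05,1],
  [0.13,0,0,0,1.06,0.07,1],
  [0.145,0,0,0,1.18,0.09,1],
  [0.145,0,0,0,1.18,0.09,1],
  [0.145,0,0,0,1.18,0.09,1],
])

```text
time_s: 19.83
tcp_pos: [0.5588, -0.117, 0.0975]
ee_rot: [[-0.995, -0.095, 0.014], [-0.096, 0.985, -0.144], [-0.0, -0.145, -0.989]]
wrist_force: [1.0, -3.5, 0.2]
gripper_width: 0.322
gripper_force: 29.8
```

```bash
python3 - <<'E'
from h import *
from station import *
s=sense();print({k:np.round(s[k],4).tolist() for k in('time_s','tcp_pos','ee_rot','wrist_force','moment','gripper_width','gripper_force')})
R=np.array(s['ee_rot']);print('pivot',np.array(s['tcp_pos'])+R[:,2]*.082)
E
```

```text
{'time_s': 19.8333, 'tcp_pos': [0.5588, -0.117, 0.0975], 'ee_rot': [[-0.9954, -0.0949, 0.0143], [-0.096, 0.9849, -0.144], [-0.0004, -0.1447, -0.9895]], 'wrist_force': [0.9998, -3.5166, 0.2326], 'moment': [-0.5728, -0.2104, 0.0028], 'gripper_width': 0.3223, 'gripper_force': 29.8067}
pivot [ 0.56000174 -0.12879998  0.01640412]
```

arm_command([
  [-0.05,0,0,0,-0.41,0.01,1],
  [-0.1,0,0,0,-0.82,0.04,1],
  [-0.15,0,0,0,-1.22,0.09,1],
  [-0.2,0,0,0,-1.63,0.16,1],
  [-0.24,0,0,0,-1.95,0.24,1],
  [-0.27,0,0,0,-2.19,0.3,1],
  [-0.29,0,0,0,-2.35,0.34,1],
  [-0.29,0,0,0,-2.35,0.34,1],
])

```text
time_s: 20.5
tcp_pos: [0.5611, -0.1395, 0.0972]
ee_rot: [[-0.996, -0.092, -0.013], [-0.093, 0.985, 0.148], [-0.001, 0.149, -0.989]]
wrist_force: [-0.9, 4.7, 2.0]
gripper_width: 0.32
gripper_force: 29.8
```

arm_command([
  [0,0,0,0,0,0,1],
  [0,0,0,0,0,0,1],
])

```text
time_s: 20.67
tcp_pos: [0.561, -0.1394, 0.0972]
ee_rot: [[-0.995, -0.094, -0.013], [-0.095, 0.985, 0.145], [-0.001, 0.146, -0.989]]
wrist_force: [0.1, 3.9, 2.2]
gripper_width: 0.32
gripper_force: 29.8
```

```bash
python3 - <<'E'
from h import *
from station import *
s=sense();print({k:np.round(s[k],4).tolist() for k in('time_s','tcp_pos','ee_rot','wrist_force','moment','gripper_width','gripper_force')})
R=np.array(s['ee_rot']);print('pivot',np.array(s['tcp_pos'])+R[:,2]*.082)
E
```

```text
{'time_s': 20.6667, 'tcp_pos': [0.561, -0.1394, 0.0972], 'ee_rot': [[-0.9955, -0.0943, -0.0134], [-0.0952, 0.9848, 0.1455], [-0.0005, 0.1461, -0.9893]], 'wrist_force': [0.1108, 3.9035, 2.1856], 'moment': [1.1172, -0.0478, -0.0946], 'gripper_width': 0.3199, 'gripper_force': 29.8111}
pivot [ 0.55988368 -0.12747812  0.01606612]
```

Both leans achieved. Back upright, then a cautious lift.

arm_command([
  [0.05,0,0,0,0.41,0.01,1],
  [0.1,0,0,0,0.82,0.04,1],
  [0.145,0,0,0,1.18,0.09,1],
  [0.145,0,0,0,1.18,0.09,1],
  [0.145,0,0,0,1.18,0.09,1],
])

```text
time_s: 21.08
tcp_pos: [0.5597, -0.1279, 0.0981]
ee_rot: [[-0.995, -0.098, 0.0], [-0.098, 0.995, 0.0], [-0.0, 0.0, -1.0]]
wrist_force: [-0.0, 0.5, 0.4]
gripper_width: 0.322
gripper_force: 29.8
```

arm_command([
  [0,0,0,0,0,-0.2,1],
  [0,0,0,0,0,-0.4,1],
  [0,0,0,0,0,-0.6,1],
  [0,0,0,0,0,-0.6,1],
])

```text
time_s: 21.42
tcp_pos: [0.5598, -0.129, 0.1043]
ee_rot: [[-0.996, -0.094, 0.0], [-0.094, 0.996, 0.0], [-0.0, 0.0, -1.0]]
wrist_force: [-0.9, 1.1, -2.2]
gripper_width: 0.313
gripper_force: 29.8
```

```bash
python3 - <<'E'
from h import *
from station import *
s=sense();print({k:np.round(s[k],4).tolist() for k in('time_s','tcp_pos','ee_rot','wrist_force','moment','gripper_width','gripper_force')})
E
```

```text
{'time_s': 21.4167, 'tcp_pos': [0.5598, -0.129, 0.1043], 'ee_rot': [[-0.9955, -0.0945, 0.0001], [-0.0945, 0.9955, 0.0005], [-0.0002, 0.0005, -1.0]], 'wrist_force': [-0.947, 1.0697, -2.1761], 'moment': [0.2555, 0.03, -0.0756], 'gripper_width': 0.3128, 'gripper_force': 29.8002}
```

It came free: only its weight registers at 6 mm up. Raising until the foot clears the plates.

arm_command([
  [0,0,0,0,0,-0.5,1],
  [0,0,0,0,0,-1,1],
  [0,0,0,0,0,-1.5,1],
  [0,0,0,0,0,-2,1],
  [0,0,0,0,0,-2.5,1],
  [0,0,0,0,0,-3,1],
  [0,0,0,0,0,-3,1],
])

```text
time_s: 22.0
tcp_pos: [0.5606, -0.1286, 0.1356]
ee_rot: [[-0.995, -0.096, 0.003], [-0.096, 0.995, -0.0], [-0.003, -0.0, -1.0]]
wrist_force: [-0.3, 0.0, -0.8]
gripper_width: 0.321
gripper_force: 29.8
```

arm_command([
  [0,0,0,0,0,-0.6,1],
  [0,0,0,0,0,-1.2,1],
  [0,0,0,0,0,-1.8,1],
  [0,0,0,0,0,-2.4,1],
  [0,0,0,0,0,-3,1],
  [0,0,0,0,0,-3.4,1],
  [0,0,0,0,0,-3.4,1],
  [0,0,0,0,0,-3.4,1],
])

```text
time_s: 22.67
tcp_pos: [0.5598, -0.1285, 0.1683]
ee_rot: [[-0.995, -0.096, 0.001], [-0.096, 0.995, 0.0], [-0.001, 0.0, -1.0]]
wrist_force: [-0.8, -0.2, -2.2]
gripper_width: 0.316
gripper_force: 29.8
```

arm_command([
  [0,0,0,0,0,0,1],
  [0,0,0,0,0,0,1],
  [0,0,0,0,0,0,1],
])

```text
time_s: 22.92
tcp_pos: [0.5596, -0.1286, 0.1677]
ee_rot: [[-0.995, -0.096, -0.001], [-0.096, 0.995, -0.0], [0.001, 0.0, -1.0]]
wrist_force: [-0.1, 0.2, -1.9]
gripper_width: 0.318
gripper_force: 29.8
```

```bash
python3 - <<'E'
from h import *
from station import *
s=sense();print({k:np.round(s[k],4).tolist() for k in('time_s','tcp_pos','ee_rot','wrist_force','gripper_width','gripper_force')})
im=[]
for n,p,w in(('side',[.56,-.13,.08],35),('side',[.552,.1,.03],20)):
    e=capture(n);u,v=proj(e,p)[0].astype(int)
    im.append(cv2.resize(e['pixels'][v-w:v+w,u-w:u+w],(400,400),interpolation=cv2.INTER_CUBIC))
cv2.imwrite('pics/f.png',np.hstack(im))
E
```

```text
{'time_s': 22.9167, 'tcp_pos': [0.5596, -0.1286, 0.1677], 'ee_rot': [[-0.9954, -0.0956, -0.0007], [-0.0956, 0.9954, -0.0], [0.0007, 0.0001, -1.0]], 'wrist_force': [-0.1425, 0.1865, -1.8887], 'gripper_width': 0.3182, 'gripper_force': 29.7965}
```

View pics/f.png

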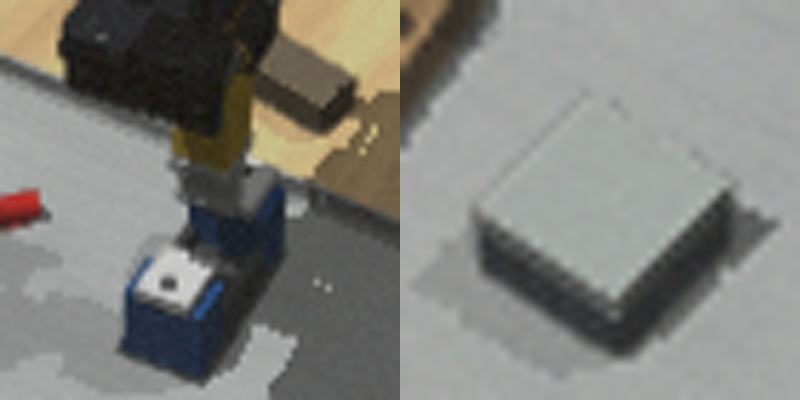

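The block hangs upright: its shoulder is at (210,185) in the left crop, and by the arm's pose its foot is about 15 mm above the plates. The socket below is empty with both plates pushed back, and the pile at right is one square stack.

```bash
python3 -c "from station import finish_job;print(finish_job())"
```

```text
the job is handed in; nothing more can be done
None
```

I handed the job in at about 23 s: the pale slate is squared up and released on the dark pile, and the yellow block was rocked free and is held upright about 15 mm above its socket plates; the hand-in returned no verdict.

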